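# Stack the slide trays on their carrier for the scanner

## Task

Make up the next load for the slide scanner on the yellow carrier: first the white slide tray, on it the orange tray, on that the blue tray, and last the grey lid, each nested fully home before the next goes on. Leave the green carrier empty and do not knock over or push away the two little bottles.

Things in the scene. Friction and masses are not known exactly. Their poses are not given: they have to be found in the camera images.
- white_tray: White slide tray, loose, 0.08-0.17 kg: open box 100 (x) x 60 (y) mm, 26 mm high in all, walls 4 mm. Origin: centre of underside, z up. Foot 82 x 42 mm from 0 to 5 mm, straight sides to grip from 5 to 26 mm. Opening in its top 92 x 52 mm: the next foot drops in with 5 mm play each side until box rests on rim, upper origin then 21 mm above this one. Same either way round. Holds two fixed glass slides.
- orange_tray: Orange slide tray, loose, 0.08-0.17 kg: open box 100 (x) x 60 (y) mm, 26 mm high in all, walls 4 mm. Origin: centre of underside, z up. Foot 82 x 42 mm from 0 to 5 mm, straight sides to grip from 5 to 26 mm. Opening in its top 92 x 52 mm: the next foot drops in with 5 mm play each side until box rests on rim, upper origin then 21 mm above this one. Same either way round. Holds two fixed glass slides.
- blue_tray: Blue slide tray, loose, 0.08-0.17 kg: open box 100 (x) x 60 (y) mm, 26 mm high in all, walls 4 mm. Origin: centre of underside, z up. Foot 82 x 42 mm from 0 to 5 mm, straight sides to grip from 5 to 26 mm. Opening in its top 92 x 52 mm: the next foot drops in with 5 mm play each side until box rests on rim, upper origin then 21 mm above this one. Same either way round. Holds two fixed glass slides.
- lid: Grey lid, loose, 0.07-0.14 kg: plate 100 (x) x 60 (y) mm with upright black grip. Origin: centre of its underside, z up. Foot 82 x 42 mm from 0 to 5 mm, plate 5 to 11 mm, grip 11 to 41 mm, 56 mm long (x), 12 mm wide (y), centred. Foot drops into a tray's top with 5 mm play each side, lid origin then 21 mm above the tray's. Same either way round.
- yellow_carrier: Yellow carrier, for the stack: plate 124 (x) x 84 (y) mm, 6 mm thick, fixed to the bench; on it a bare metal frame 100 x 60 mm outside, 92 x 52 mm inside, top 12 mm above the bench. A tray's foot drops in with 5 mm play each side until the box rests on the frame, tray origin then 7 mm above this. Origin: centre of underside, z up.
- green_carrier: Green carrier, stays empty: plate 124 (x) x 84 (y) mm, 6 mm thick, fixed to the bench; on it a bare metal frame 100 x 60 mm outside, 92 x 52 mm inside, top 12 mm above the bench. A tray's foot drops in with 5 mm play each side until the box rests on the frame, tray origin then 7 mm above this. Origin: centre of underside, z up.
- amber_bottle: Little amber glass jar with a black cap, 26 mm across and 45 mm high, loose; stands among the trays, to be left there. Origin: centre of its underside, z up.
- dropper_bottle: Little white dropper bottle with a red cap, 24 mm across and 48 mm high, loose; stands among the trays, to be left there. Origin: centre of its underside, z up.
There are look-alikes about, which are no part of the job. What is meant by the white_tray is not turquoise, and is the smaller of those in its own colour. What is shaped like the lid but red is not meant.

How it is judged:
On the way, in this order (a step that is already met when the one before it is completed fails the run):
1. the white tray sits home on the yellow carrier (horizontal distance between white_tray and yellow_carrier below 0.01 m and z of white_tray in the frame of yellow_carrier between 0.004 and 0.0095 m and angle between the x axis of white_tray and the x axis of yellow_carrier, either way round below 0.17 rad and angle between white_tray's own z axis and vertical below 0.08 rad), for 0.2 s.
2. the orange tray is nested home on the white tray (all of step 1 and horizontal distance between orange_tray and white_tray below 0.01 m and z of orange_tray in the frame of white_tray between 0.018 and 0.0235 m and angle between the x axis of orange_tray and the x axis of white_tray, either way round below 0.17 rad and angle between orange_tray's own z axis and vertical below 0.08 rad), for 0.2 s.
3. the blue tray is nested home on the orange tray (all of step 2 and horizontal distance between blue_tray and orange_tray below 0.01 m and z of blue_tray in the frame of orange_tray between 0.018 and 0.0235 m and angle between the x axis of blue_tray and the x axis of orange_tray, either way round below 0.17 rad and angle between blue_tray's own z axis and vertical below 0.08 rad), for 0.2 s.
4. the lid sits home on the blue tray (all of step 3 and horizontal distance between lid and blue_tray below 0.01 m and z of lid in the frame of blue_tray between 0.018 and 0.0235 m and angle between the x axis of lid and the x axis of blue_tray, either way round below 0.17 rad and angle between lid's own z axis and vertical below 0.08 rad), for 0.2 s.
At the end, for the whole second after the job is handed in: On the yellow carrier, from the bottom: white, orange, blue tray, lid; each level (0.08 rad), nested home (height over the one below at most 2.5 mm above, 3 mm below the nested value), centred within 10 mm and turned within 0.17 rad of the one below, at rest (all of step 4 and linear speed of each of white_tray, orange_tray, blue_tray, lid below 0.02 m/s); the robot touches nothing.
It fails at once if the amber bottle is knocked over or moved more than 30 mm (distance of amber_bottle from where it was at the start of the episode above 0.03 m or angle between amber_bottle's own z axis and vertical above 0.5 rad).
It fails at once if the dropper bottle is knocked over or moved more than 30 mm (distance of dropper_bottle from where it was at the start of the episode above 0.03 m or angle between dropper_bottle's own z axis and vertical above 0.5 rad).
It fails at once if something is put on the green carrier ((horizontal distance between white_tray and green_carrier below 0.05 m and height (world z) of white_tray below 0.03 m) or (horizontal distance between orange_tray and green_carrier below 0.05 m and height (world z) of orange_tray below 0.03 m) or (horizontal distance between blue_tray and green_carrier below 0.05 m and height (world z) of blue_tray below 0.03 m) or (horizontal distance between lid and green_carrier below 0.05 m and height (world z) of lid below 0.03 m)).
It also fails if it takes over 115 s, if anything falls off the work surface, if the arm or the gripper's body presses on something with over 40 N, if the wrist force passes 120 N, or if a joint passes its speed limit or range.

## Robot

A 6-joint arm with a two-finger parallel gripper is mounted at the origin on the work surface. World frame = base frame: x ahead of the robot, y to its left, z up, the work surface at z = 0. Lengths are in m, angles in rad, forces in N, time in s.
With the tool pointing down it reaches from about 0.375 to 0.9 m from the base axis. Payload 3.1 kg.
Tool frame: the origin (TCP) lies between the finger pads; the fingertips stand 8 mm ahead of it and the grasp point (between the pads) lies 11 mm behind it; z points along the fingers, y is the line along which they close (so a half turn about z gives the same grasp; the last joint's range is limited). The gripper opens to 85 mm and grips with 20 to 120 N. Pads are 22 mm wide; open, the fingers measure 114 mm over their backs; the gripper's body (76 mm by 85 mm) begins 54 mm behind the grasp point. The pads swing forward as they close: fully open they stand 13 mm farther back than shut.
Start: joints at [1.002, 0.527, 1.433, -0, 1.181, -0.178], TCP at [0.238, 0.578, 0.239] pointing down, gripper open.
Joint ranges: [-3.08, 3.08], [-0.75, 2.2], [0.22, 2.44], [-1.43, 4.57], [0, 2.65], [-2.85, 2.85]. Speed limits (rad/s): [2.79, 2.79, 3.14, 3.14, 3.14, 3.14].

## Interface

Orientations are given as a unit quaternion [x, y, z, w].
In Python, from station import readout, cams, sign_off gives the robot as it stands.
- The arm moves only by the tool send_rows, never from a script. Its argument "commands" is text: rows parted by semicolons, each of 5 numbers parted by spaces: the finger opening in mm, from 0 to 85.4, then the shift along the tool's x, y, z each as a share of 0.02 m, from -1 to 1, then the turn about the tool's z as a share of 4 degrees, from -1 to 1. In form: grip dx dy dz spin; .... A call has 1 to 20 rows; each row shifts and turns the commanded pose from where the row before left it, along the tool's axes as they then stand; what a row does not reach is not made up. A row lasts 1/12 s, in which the tool goes at most 41.7 mm and 7.16 degrees, less where a joint would pass 70% of its speed; a pose out of reach is approached as far as the arm can. A call with a number of a shift or a turn outside -1 to 1 is refused whole. A call with a gripper value outside its range is refused whole. The fingers move at their own pace and stop on an object; "grip_force" is the grip in N (left out, the last holds). Time passes only in rows, so rows that do not move let the fingers close. It gives the time, the measured TCP pose, the force, the opening and the grip force at its end, in the units of the state.
- readout.sense(): the state, without advancing time (a new reading comes with each control period).
- cams.snapshot(name): name is "side" or "top" or "wrist"; returns a dict with "pixels" (400x640x3 uint8, red, green, blue), "intrinsics" (3x3 intrinsics, pixels), "dist" ([k1, k2, p1, p2, k3] as OpenCV has them; the pictures are not rectified), "eye" and "rotation" of the camera in the world. Camera axes: x right, y down, z forward; pixel columns grow to the right and rows downward; lengths in m; the calibration is good to about 2 mm. A picture is of the moment at which its call begins. There is no depth.
- sign_off(): hands the job in; it is judged then, once.
The state is a dict: "t": time; "q": joint angles; "qd": joint speeds; "tau": joint torques, N m; "tcp_pos": TCP position; "tool_rot": TCP orientation; "force": force on the tool from outside, world axes, zero at the start; "ft_torque": the same for the moment, N m; "finger_gap": opening from 0.0 (shut) to 1.0 (fully open); "gripper_force": force on a finger pad.
Only numpy, scipy, OpenCV 4.12 (cv2) and the standard library are available. Lean on these libraries where they do the work, as an engineer would, in place of code of your own. Each camera call takes 0.05 s, during which the arm holds its last target. There are 200 camera calls.

## Working session

There is one attempt and no reset: what is moved stays moved. The work goes in short steps, Python scripts to look and compute and a tool call to move; the robot and the scene stay as the last step left them, time stands still between calls to the robot, and variables do not carry over. Pictures are saved under pics/ and viewed, at most 14 in all, crops included, and the job is handed in when it is done.

Besides the shell and the picture viewer there is one more tool, called after ">>>" as name(argument=value, ...), one argument or row to a line, values as JSON. send_rows: Moves the arm, as the interface text tells. Its arguments: {"type":"object","properties":{"commands":{"type":"string"},"grip_force":{"type":"number"}},"required":["commands"]}

```bash
mkdir -p pics
cat > h.py <<'E'
import numpy as np, cv2, pickle
from station import readout, cams, sign_off
from scipy.spatial.transform import Rotation as R
def snap(name, f):
    s=cams.snapshot(name); cv2.imwrite('pics/'+f+'.png', s['pixels'][:,:,::-1]); pickle.dump(s,open('pics/'+f+'.pkl','wb')); return s
def load(f): return pickle.load(open('pics/'+f+'.pkl','rb'))
def world(s,uv,z):
    uv=np.array(uv,float).reshape(-1,1,2)
    n=cv2.undistortPoints(uv,np.array(s['intrinsics']),np.array(s['dist'])).reshape(-1,2)
    d=np.c_[n,np.ones(len(n))]@np.array(s['rotation']).T
    e=np.array(s['eye']); z=np.broadcast_to(z,len(n))
    return e+d*((z-e[2])/d[:,2])[:,None]
def pix(s,P):
    Rm=np.array(s['rotation']); e=np.array(s['eye'])
    return cv2.projectPoints(np.array(P,float).reshape(-1,3),cv2.Rodrigues(Rm.T)[0],-Rm.T@e,np.array(s['intrinsics']),np.array(s['dist']))[0].reshape(-1,2)
E
python3 - <<'E'
from h import *
for n in('top','side'):
    s=snap(n,n+'0'); print(n,s['eye'],np.round(s['rotation'],3).tolist())
st=readout.sense(); print(st['tcp_pos'],np.round(R.from_quat(st['tool_rot']).as_matrix(),3).tolist(),st['t'])
E
```

```text
top [ 0.40700229 -0.01702966  0.99205466] [-0.695, 0.715, -0.051, 0.047]
side [0.27471639 0.54053302 0.64065296] [-0.217, 0.894, -0.38, 0.094]
[0.23768363 0.57734934 0.23842529] [[-0.925, 0.381, -0.001], [0.381, 0.925, -0.002], [0.0, -0.002, -1.0]] 0.1
```

View pics/top0.png

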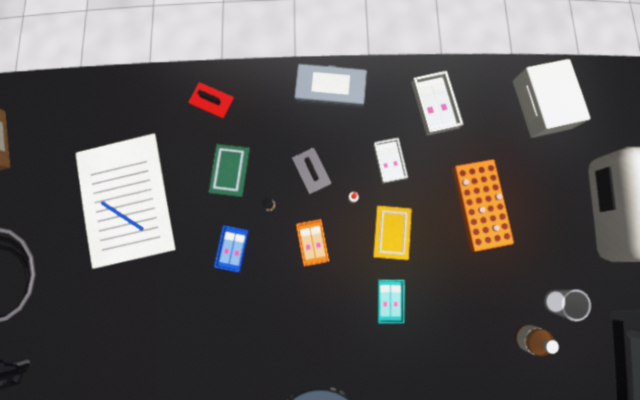

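View pics/side0.png

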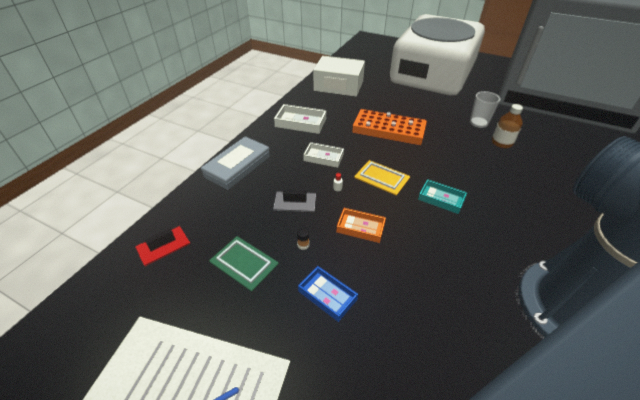

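The top view shows white candidates at (391,160) (small), (438,102) (large) and turquoise at (391,301). The small one at (391,160) fits "smaller of its own colour, not turquoise". The lid is the grey one at (311,171), not the red one at (211,99). The other targets are orange (312,243), blue (231,249), yellow carrier (393,232), green carrier (229,170), amber bottle (269,204) and dropper bottle (353,197). I'll confirm these in one enlarged crop.

```bash
sed -i "s/s=cams.snapshot(name); /s=cams.snapshot(name); s['rotation']=R.from_quat(s['rotation']).as_matrix(); /" h.py
python3 - <<'E'
from h import *
s=load('top0'); s['rotation']=R.from_quat(s['rotation']).as_matrix(); pickle.dump(s,open('pics/top0.pkl','wb'))
im=cv2.imread('pics/top0.png')
c=cv2.resize(im[60:280,200:470],None,fx=2.9,fy=2.7,interpolation=cv2.INTER_CUBIC); print(c.shape); cv2.imwrite('pics/c0.png',c)
E
```

```text
(594, 783, 3)
```

View pics/c0.png

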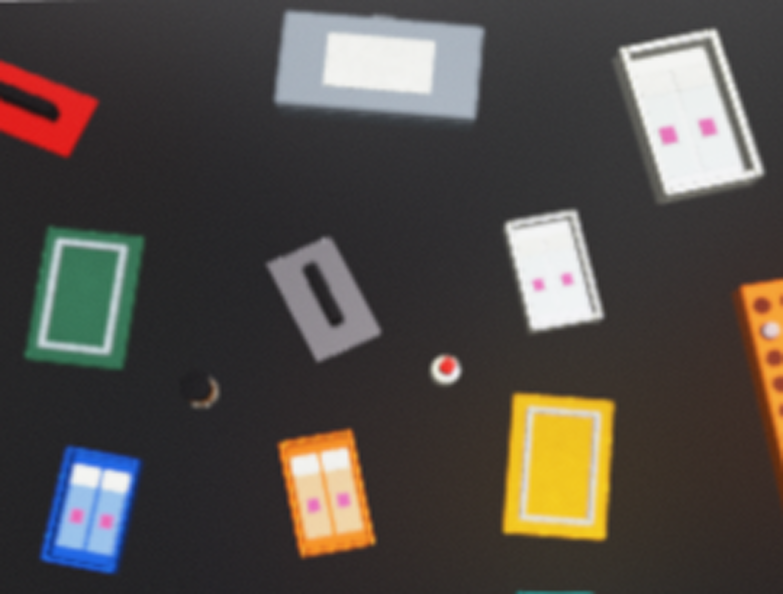

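The crop confirms it: small white tray centred at crop (554,270), grey lid at (324,298), with the large white tray upper right and the red lid upper left left alone.

Run:
```python
from h import *
s=load('top0')
O={'white':([(505,222),(577,210),(603,319),(531,330)],.026),'yellow':([(514,394),(614,400),(606,539),(503,533)],.006),
'orange':([(279,442),(352,430),(375,543),(302,557)],.026),'blue':([(68,446),(140,460),(115,572),(41,558)],.026),
'lid':([(267,263),(329,237),(381,333),(318,361)],.011),'green':([(47,227),(144,236),(123,369),(25,358)],.006),
'dropper':([(446,368)],.045),'amber':([(199,388)],.045)}
for k,(c,z) in O.items():
    P=world(s,np.array(c)/[2.9,2.7]+[200,60],z); m=P.mean(0)
    if len(P)>1:
        d=(P[2]+P[3]-P[0]-P[1])[:2]/2; e=(P[1]+P[2]-P[0]-P[3])[:2]/2
        print(k,m.round(4),'long',round(np.linalg.norm(d),4),'short',round(np.linalg.norm(e),4),'yaw',np.degrees(np.arctan2(d[1],d[0])).round(1),np.degrees(np.arctan2(-e[0],e[1])).round(1))
    else: print(k,m.round(4))
w=readout.sense(); M=R.from_quat(w['tool_rot']).as_matrix(); print('toolx yaw',np.degrees(np.arctan2(M[1,0],M[0,0])))
```

```text
white [ 0.6348 -0.1901  0.026 ] long 0.1012 short 0.0614 yaw -170.7 -171.6
yellow [ 0.461  -0.1889  0.006 ] long 0.1241 short 0.0846 yaw 173.5 174.6
orange [0.4423 0.0036 0.026 ] long 0.1003 short 0.0599 yaw -170.8 -170.8
blue [0.4335 0.1947 0.026 ] long 0.0987 short 0.0609 yaw 167.5 167.2
lid [0.6174 0.0023 0.011 ] long 0.0993 short 0.0579 yaw -155.6 -156.3
green [0.6257 0.2047 0.006 ] long 0.1234 short 0.0841 yaw 171.8 171.9
dropper [ 0.5459 -0.095   0.045 ]
amber [0.5342 0.1034 0.045 ]
toolx yaw 157.60991023646386
```

```bash
cat >> h.py <<'E'
def go(p,yaw):
    st=readout.sense(); M=R.from_quat(st['tool_rot']).as_matrix()
    y0=np.degrees(np.arctan2(M[1,0],M[0,0])); d=(yaw-y0+180)%360-180
    c=np.radians(yaw); X=np.array([np.cos(c),np.sin(c),0]); Y=np.array([np.sin(c),-np.cos(c),0])
    v=np.array(p)-st['tcp_pos']
    print('spin units',round(-d/4,2),'then dx dy dz units',(np.array([v@X,v@Y,-v[2]])/.02).round(2),'t',round(st['t'],2))
E
python3 -c "
from h import *
go([.635,-.190,.12],188.8)"
```

```text
spin units -7.8 then dx dy dz units [-13.76 -40.96   5.92] t 0.1
```

>>> send_rows(
  commands="85 0 0 0 -1;85 0 0 0 -1;85 0 0 0 -1;85 0 0 0 -1;85 0 0 0 -1;85 0 0 0 -1;85 0 0 0 -1;85 0 0 0 -0.8;85 -0.34 -1 0.1 0;85 -0.34 -1 0.1 0;85 -0.34 -1 0.1 0;85 -0.34 -1 0.1 0;85 -0.34 -1 0.1 0;85 -0.34 -1 0.1 0;85 -0.34 -1 0.1 0;85 -0.34 -1 0.1 0;85 -0.34 -1 0.1 0;85 -0.34 -1 0.1 0;85 -0.34 -1 0.1 0;85 -0.34 -1 0.1 0",
)

```text
t: 1.77
tcp_pos: [0.3555, 0.3521, 0.2149]
tool_rot: [-0.077, 0.997, -0.0, -0.0]
force: [0.2, -0.2, 0.5]
finger_gap: 0.994
gripper_force: 0.0
```

>>> send_rows(
  commands="85 -0.34 -1 0.1 0;85 -0.34 -1 0.1 0;85 -0.34 -1 0.1 0;85 -0.34 -1 0.1 0;85 -0.34 -1 0.1 0;85 -0.34 -1 0.1 0;85 -0.34 -1 0.1 0;85 -0.34 -1 0.1 0;85 -0.34 -1 0.1 0;85 -0.34 -1 0.1 0;85 -0.34 -1 0.1 0;85 -0.34 -1 0.1 0;85 -0.34 -1 0.1 0;85 -0.34 -1 0.1 0;85 -0.34 -1 0.1 0;85 -0.34 -1 0.1 0;85 -0.34 -1 0.1 0;85 -0.34 -1 0.1 0;85 -0.34 -1 0.1 0;85 -0.34 -1 0.1 0",
)

```text
t: 3.43
tcp_pos: [0.5512, -0.0222, 0.1749]
tool_rot: [-0.077, 0.997, 0.0, -0.0]
force: [-0.1, -1.4, 0.4]
finger_gap: 0.999
gripper_force: 0.0
```

>>> send_rows(
  commands="85 0 -1 0.1 0;85 0 -1 0.1 0;85 0 -1 0.1 0;85 0 -1 0.1 0;85 0 -1 0.1 0;85 0 -1 0.1 0;85 0 -1 0.1 0;85 0 -1 0.1 0;85 0 -1 0.1 0;85 0 0 0.2 0;85 0 0 0 0;85 0 0 0 0",
)

```text
t: 4.43
tcp_pos: [0.5777, -0.1981, 0.1525]
tool_rot: [-0.077, 0.997, 0.001, -0.001]
force: [0.7, 0.1, -0.1]
finger_gap: 0.994
gripper_force: 0.0
```

Run:
```python
from h import *
snap('wrist','w1'); go([.635,-.190,.012],188.8); print(readout.sense()['q'])
```

```text
spin units 0.01 then dx dy dz units [-2.88 -0.05  7.04] t 4.48
[-5.12637561e-01  6.15226294e-01  1.54589137e+00  4.14684453e-04
  9.82591132e-01 -2.23803097e+00]
```

View pics/w1.png

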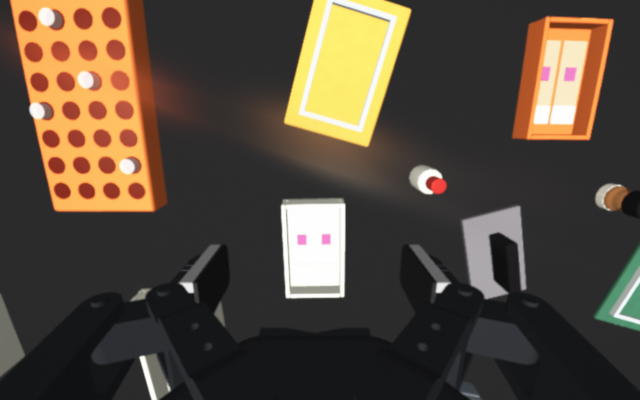

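The wrist view shows the white tray centred at (315,248) between the open fingers. The carrier is at (347,70), the dropper at (428,180) and the lid at (495,255).

Run:
```python
from h import *
s=load('w1'); im=cv2.imread('pics/w1.png')
print(world(s,[(281,200),(344,199),(345,297),(287,297)],.026).round(4), world(s,[(281,200),(344,199),(345,297),(287,297)],.026).mean(0))
for p,yaw,z,hx,hy in(((.635,-.19),8.8,.026,.05,.03),((.461,-.1889),-6,.006,.062,.042),((.4423,.0036),9.2,.026,.05,.03),((.6174,.0023),24.1,.011,.05,.03)):
    c=np.radians(yaw); Q=[[p[0]+np.cos(c)*a*hx-np.sin(c)*b*hy,p[1]+np.sin(c)*a*hx+np.cos(c)*b*hy,z] for a,b in((1,1),(1,-1),(-1,-1),(-1,1))]
    cv2.polylines(im,[pix(s,Q).round().astype(int)],True,(0,255,0),1)
cv2.imwrite('pics/c1.png',cv2.resize(im[0:310,260:640],None,fx=2,fy=1.9))
```

```text
[[ 0.5863 -0.2271  0.026 ]
 [ 0.5764 -0.1689  0.026 ]
 [ 0.6798 -0.1489  0.026 ]
 [ 0.6889 -0.2084  0.026 ]] [ 0.63285869 -0.18832529  0.026     ]
```

View pics/c1.png

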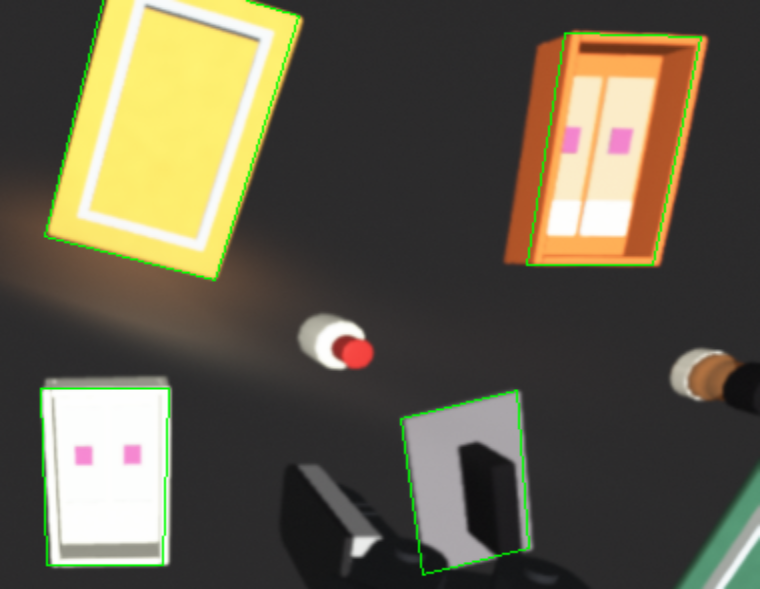

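>>> send_rows(
  commands="85 -1 0 0 0;85 -1 0 0 0;85 -0.85 0 0 0;85 0 0 1 0;85 0 0 1 0;85 0 0 1 0;85 0 0 1 0;85 0 0 1 0;85 0 0 1 0;85 0 0 0.7 0;85 0 0 0.3 0;85 0 0 0 0;40 0 0 0 0;40 0 0 0 0;40 0 0 0 0;40 0 0 0 0;40 0 0 0 0;40 0 0 0 0",
  grip_force=45,
)

```text
t: 5.98
tcp_pos: [0.6361, -0.1909, 0.015]
tool_rot: [-0.077, 0.997, -0.001, 0.001]
force: [-0.1, 1.7, 7.1]
finger_gap: 0.69
gripper_force: 51.1
```

>>> send_rows(
  commands="40 0 0 -0.4 0;40 0 0 -1 0;40 0 0 -1 0;40 0 0 -1 0;40 0 0 -1 0;40 0 0 -1 0;40 0 0 0 0;40 0 0 0 0",
)

```text
t: 6.65
tcp_pos: [0.6354, -0.1907, 0.1224]
tool_rot: [-0.077, 0.997, -0.001, 0.001]
force: [-0.5, 0.4, -1.4]
finger_gap: 0.69
gripper_force: 50.4
```

Run:
```python
from h import *
s=snap('wrist','w2');go([.461,-.189,.06],174); st=readout.sense(); print(st['force'],st['finger_gap'],st['tcp_pos'])
snap('side','s2')
a=cv2.imread('pics/w2.png'); b=cv2.imread('pics/s2.png')
cv2.imwrite('pics/c2.png',np.vstack([cv2.resize(a[100:350,140:500],(720,400)),cv2.resize(b[110:210,280:460],(720,200))]))
```

```text
spin units 3.7 then dx dy dz units [ 8.63 -0.84  3.05] t 6.7
[ 0.09215786  0.49979544 -1.25275583] 0.6901366741710308 [ 0.63439183 -0.19024387  0.12091662]
```

View pics/c2.png

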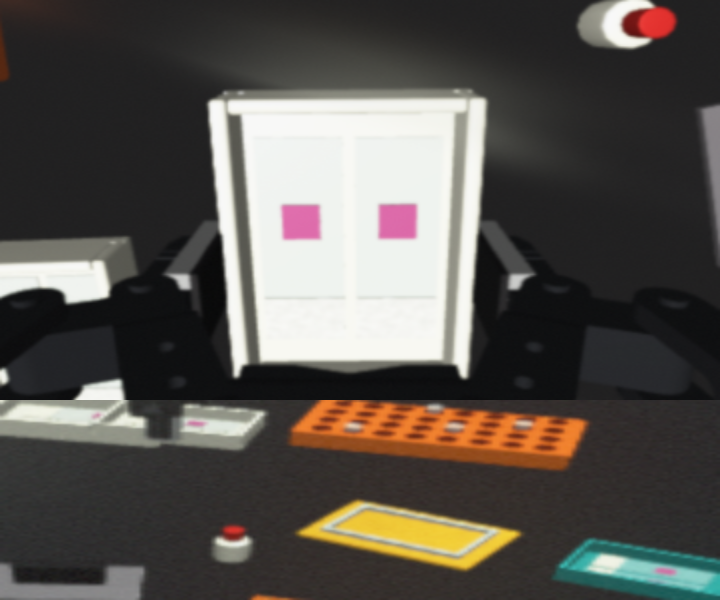

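The white tray is held level. Its far rim edge runs at crop (212..484, 98). I'll work out the grip offset from that edge.

```bash
cat >> h.py <<'E'
def off(f,uv,zr):
    "far-rim corner pixels (left,right) -> offset of the tray centre in tool x (m) and lateral, held tray rim zr above TCP"
    s=load(f); st=readout.sense(); M=R.from_quat(st['tool_rot']).as_matrix()
    P=world(s,uv,st['tcp_pos'][2]+zr); v=(P-st['tcp_pos'])@M
    print('rim in tool mm',(v*1000).round(1).tolist(),'centre x off',((v[:,0].mean()-.05)*1000).round(1))
E
python3 -c "
from h import *
off('w2',[(140+212/2,100+98/1.6),(140+484/2,100+98/1.6)],.011)"
```

```text
rim in tool mm [[49.2, -30.0, -10.9], [49.2, 29.7, -10.8]] centre x off -0.8
```

>>> send_rows(
  commands="40 0 0 0 1;40 0 0 0 1;40 0 0 0 1;40 0 0 0 0.7;40 0.9 -0.08 0 0;40 0.9 -0.08 0 0;40 0.9 -0.08 0 0;40 0.9 -0.08 0 0;40 0.9 -0.08 0 0;40 0.9 -0.08 0 0;40 0.9 -0.08 0 0;40 0.9 -0.08 0 0;40 0.9 -0.1 0 0;40 0.57 -0.1 0 0;40 0 0 1 0;40 0 0 1 0;40 0 0 0 0;40 0 0 0 0",
)

```text
t: 8.25
tcp_pos: [0.4594, -0.1882, 0.0797]
tool_rot: [0.052, 0.999, 0.001, -0.002]
force: [0.5, -0.1, -1.0]
finger_gap: 0.687
gripper_force: 50.2
```

```bash
python3 -c "
from h import *
go([.460,-.189,.022],174)"
```

```text
spin units -0.0 then dx dy dz units [-0.03 -0.04  2.89] t 8.25
```

Position is good. I'll lower it gently.

>>> send_rows(
  commands="40 0 0 0.7 0;40 0 0 0.6 0;40 0 0 0.5 0;40 0 0 0.4 0;40 0 0 0.3 0;40 0 0 0.2 0;40 0 0 0.15 0;40 0 0 0 0;40 0 0 0 0",
)

```text
t: 9.0
tcp_pos: [0.4609, -0.1891, 0.0244]
tool_rot: [0.052, 0.999, -0.0, 0.0]
force: [-0.6, 0.5, -0.8]
finger_gap: 0.688
gripper_force: 50.4
```

>>> send_rows(
  commands="40 0 0 0.1 0;40 0 0 0.05 0;40 0 0 0 0;40 0 0 0 0",
)

```text
t: 9.33
tcp_pos: [0.4611, -0.1892, 0.022]
tool_rot: [0.052, 0.999, -0.0, 0.001]
force: [-1.2, 1.0, 4.5]
finger_gap: 0.689
gripper_force: 51.0
```

Contact (4.5 N) at TCP z 0.022, as predicted. Releasing and lifting.

>>> send_rows(
  commands="85 0 0 0 0;85 0 0 0 0;85 0 0 0 0;85 0 0 0 0;85 0 0 -0.5 0;85 0 0 -1 0;85 0 0 -1 0;85 0 0 -1 0;85 0 0 -1 0;85 0 0 -1 0;85 0 0 0 0;85 0 0 0 0",
)

```text
t: 10.33
tcp_pos: [0.4613, -0.1894, 0.1327]
tool_rot: [0.052, 0.999, -0.001, 0.001]
force: [-0.4, 0.7, 0.3]
finger_gap: 0.994
gripper_force: 0.0
```

Run:
```python
from h import *
s=snap('wrist','w3'); go([.4423,.0036,.127],189.2)
im=cv2.imread('pics/w3.png')
c=np.radians(-6); p=(.461,-.189)
for z,col in((.033,(0,255,0)),):
    Q=[[p[0]+np.cos(c)*a*.05-np.sin(c)*b*.03,p[1]+np.sin(c)*a*.05+np.cos(c)*b*.03,z] for a,b in((1,1),(1,-1),(-1,-1),(-1,1))]
    cv2.polylines(im,[pix(s,Q).round().astype(int)],True,col,1)
cv2.imwrite('pics/c3.png',cv2.resize(im[100:400,120:520],None,fx=2,fy=2))
```

```text
spin units -3.8 then dx dy dz units [-0.63  9.65  0.24] t 10.38
```

View pics/c3.png

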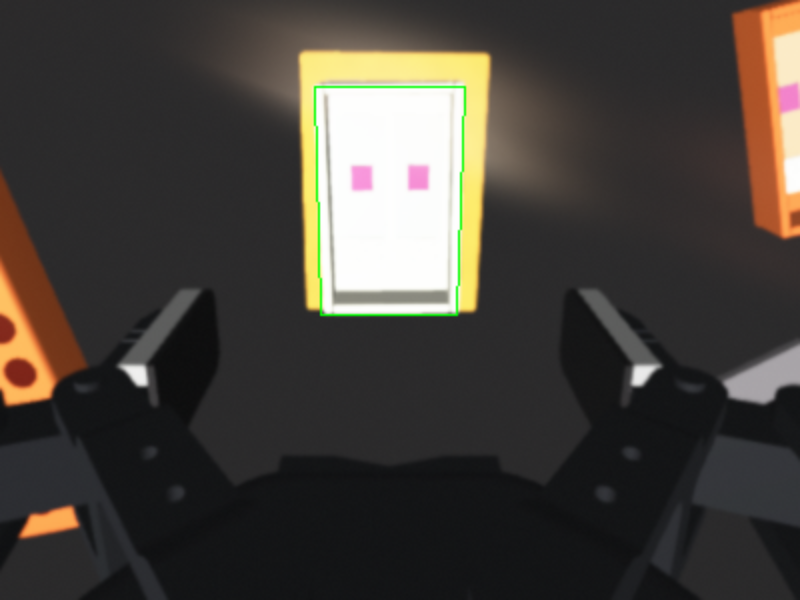

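The white tray sits home and its rim matches the predicted outline. Orange is next.

>>> send_rows(
  commands="85 0 0 0 -1;85 0 0 0 -1;85 0 0 0 -1;85 0 0 0 -0.8;85 -0.06 1 0 0;85 -0.06 1 0 0;85 -0.06 1 0 0;85 -0.06 1 0 0;85 -0.06 1 0 0;85 -0.06 1 0 0;85 -0.06 1 0 0;85 -0.06 1 0 0;85 -0.06 1 0 0;85 -0.06 0.65 0 0;85 0 0 1 0;85 0 0 1 0;85 0 0 1 0;85 0 0 0 0;85 0 0 0 0",
)

```text
t: 11.97
tcp_pos: [0.4402, 0.0038, 0.07]
tool_rot: [-0.08, 0.997, 0.001, -0.002]
force: [-0.3, -0.1, 0.6]
finger_gap: 0.994
gripper_force: 0.0
```

```bash
python3 -c "
from h import *
go([.4423,.0036,.014],189.2)"
```

```text
spin units 0.0 then dx dy dz units [-0.1  -0.02  2.8 ] t 11.97
```

>>> send_rows(
  commands="85 -0.1 0 1 0;85 0 0 0.9 0;85 0 0 0.6 0;85 0 0 0.3 0;85 0 0 0 0;40 0 0 0 0;40 0 0 0 0;40 0 0 0 0;40 0 0 0 0;40 0 0 0 0;40 0 0 0 0",
)

```text
t: 12.88
tcp_pos: [0.4442, 0.0036, 0.0165]
tool_rot: [-0.08, 0.997, -0.0, 0.001]
force: [-0.6, 0.3, 7.2]
finger_gap: 0.694
gripper_force: 48.9
```

>>> send_rows(
  commands="40 0 0 -0.4 0;40 0 0 -1 0;40 0 0 -1 0;40 0 0 -1 0;40 0 0 -1 0;40 0 0 -1 0;40 0 0 0 0;40 0 0 0 0",
)

```text
t: 13.55
tcp_pos: [0.4443, 0.0036, 0.1246]
tool_rot: [-0.08, 0.997, -0.001, 0.002]
force: [0.2, 0.4, -1.3]
finger_gap: 0.684
gripper_force: 48.9
```

Run:
```python
from h import *
s=snap('wrist','w4');go([.461,-.189,.12],174)
cv2.imwrite('pics/c4.png',cv2.resize(cv2.imread('pics/w4.png')[100:350,140:500],(720,500)))
```

```text
spin units 3.8 then dx dy dz units [-1.87 -9.49  0.18] t 13.6
```

View pics/c4.png

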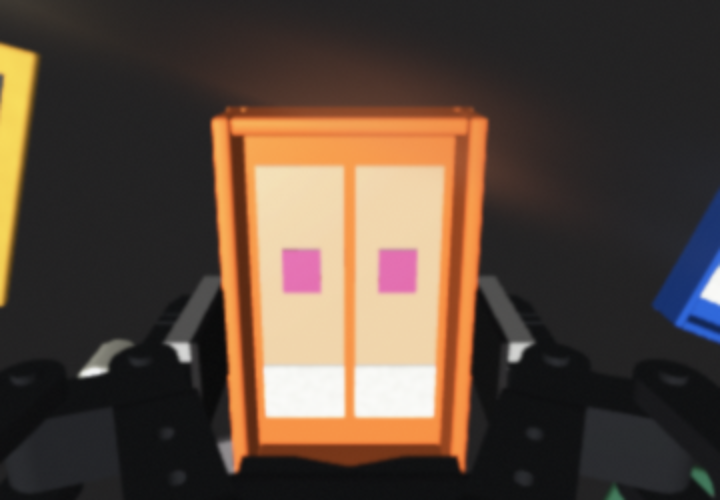

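The orange tray is held level, with its far rim at crop (212..487, 118), giving an offset of about +0.5 mm. It goes above the white tray next.

>>> send_rows(
  commands="40 0 0 0 1;40 0 0 0 1;40 0 0 0 1;40 0 0 0 0.8;40 -0.19 -1 0 0;40 -0.19 -1 0 0;40 -0.19 -1 0 0;40 -0.19 -1 0 0;40 -0.19 -1 0 0;40 -0.19 -1 0 0;40 -0.19 -1 0 0;40 -0.19 -1 0 0;40 -0.19 -1 0 0;40 -0.19 -0.5 0 0;40 0 0 1 0;40 0 0 0.7 0;40 0 0 0 0;40 0 0 0 0;40 0 0 0 0",
)

```text
t: 15.18
tcp_pos: [0.4616, -0.1887, 0.0892]
tool_rot: [0.052, 0.999, 0.0, -0.0]
force: [-0.7, 0.1, 0.0]
finger_gap: 0.688
gripper_force: 48.8
```

```bash
python3 -c "
from h import *
off('w4',[(140+212/2,159),(140+487/2,159)],.0095)
go([.461,-.189,.0445],174)"
```

```text
rim in tool mm [[72.8, 141.3, -9.4], [92.8, 215.3, -9.3]] centre x off 32.8
spin units 0.01 then dx dy dz units [ 0.03 -0.02  2.23] t 15.18
```

(That `off` printout is invalid because the arm had already moved. By pixel comparison with the white tray the offset is about 0.) Lowering.

>>> send_rows(
  commands="40 0 0 0.6 0;40 0 0 0.5 0;40 0 0 0.4 0;40 0 0 0.3 0;40 0 0 0.2 0;40 0 0 0.15 0;40 0 0 0.1 0;40 0 0 0 0;40 0 0 0 0;40 0 0 0 0",
)

```text
t: 16.02
tcp_pos: [0.4618, -0.1893, 0.0445]
tool_rot: [0.052, 0.999, -0.0, 0.0]
force: [0.2, 0.0, 0.9]
finger_gap: 0.692
gripper_force: 49.0
```

>>> send_rows(
  commands="40 0 0 0.06 0;40 0 0 0 0;40 0 0 0 0",
)

```text
t: 16.27
tcp_pos: [0.4618, -0.1893, 0.0445]
tool_rot: [0.052, 0.999, -0.0, 0.0]
force: [-1.9, 1.1, 11.2]
finger_gap: 0.688
gripper_force: 50.2
```

Seated at the predicted height. Releasing, then on to blue.

>>> send_rows(
  commands="85 0 0 0 0;85 0 0 0 0;85 0 0 0 0;85 0 0 0 0;85 0 0 -0.5 0;85 0 0 -1 0;85 0 0 -1 0;85 0 0 -1 0;85 0 0 -1 0;85 0 0 0 0;85 0 0 0 0",
)

```text
t: 17.18
tcp_pos: [0.4623, -0.1895, 0.1345]
tool_rot: [0.052, 0.999, -0.001, 0.001]
force: [0.1, 0.5, -0.1]
finger_gap: 0.993
gripper_force: 0.0
```

Run:
```python
from h import *
s=snap('wrist','w5'); go([.4335,.1947,.12],167.4)
im=cv2.imread('pics/w5.png')
c=np.radians(-6); p=(.461,-.189)
Q=[[p[0]+np.cos(c)*a*.05-np.sin(c)*b*.03,p[1]+np.sin(c)*a*.05+np.cos(c)*b*.03,.054] for a,b in((1,1),(1,-1),(-1,-1),(-1,1))]
cv2.polylines(im,[pix(s,Q).round().astype(int)],True,(0,255,0),1)
cv2.imwrite('pics/c5.png',cv2.resize(im[100:300,200:460],None,fx=2.5,fy=2.5))
```

```text
spin units 1.65 then dx dy dz units [ 5.56 18.42  0.67] t 17.23
```

View pics/c5.png

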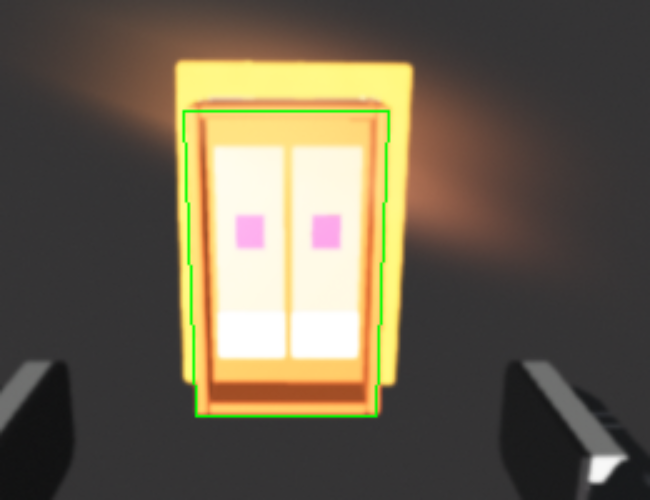

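The orange tray is home, with its rim on the predicted outline. Moving to blue.

>>> send_rows(
  commands="85 0.3 0.97 0 0;85 0.3 0.97 0 0;85 0.3 0.97 0 0;85 0.3 0.97 0 0;85 0.3 0.97 0 0;85 0.3 0.97 0 0;85 0.3 0.97 0 0;85 0.3 0.97 0 0;85 0.3 0.97 0 0;85 0.3 0.97 0 0;85 0.3 0.97 0 0;85 0.3 0.97 0 0;85 0.3 0.97 0 0;85 0.3 0.97 0 0;85 0 0.97 0 0;85 0 0.97 0 0;85 0 0.97 0 0;85 0 0.97 0 0;85 0 0 0 0.8;85 0 0 0 0.85",
)

```text
t: 18.9
tcp_pos: [0.4136, 0.1678, 0.132]
tool_rot: [0.11, 0.994, -0.0, -0.001]
force: [-0.6, 0.2, -0.7]
finger_gap: 0.993
gripper_force: 0.0
```

```bash
python3 -c "
from h import *
go([.4335,.1947,.015],167.4)"
```

```text
spin units -0.0 then dx dy dz units [-0.68  1.53  5.85] t 18.9
```

>>> send_rows(
  commands="85 -0.34 0.77 0 0;85 -0.34 0.76 0 0;85 0 0 1 0;85 0 0 1 0;85 0 0 1 0;85 0 0 1 0;85 0 0 0.8 0;85 0 0 0 0;85 0 0 0 0",
)

```text
t: 19.65
tcp_pos: [0.4331, 0.1935, 0.0357]
tool_rot: [0.11, 0.994, -0.001, -0.002]
force: [0.7, -0.6, 0.7]
finger_gap: 0.994
gripper_force: 0.0
```

```bash
python3 -c "
from h import *
go([.4335,.1947,.015],167.4)"
```

```text
spin units 0.0 then dx dy dz units [-0.01  0.06  1.04] t 19.65
```

>>> send_rows(
  commands="85 0 0.06 0.5 0;85 0 0 0.4 0;85 0 0 0.1 0;85 0 0 0 0;40 0 0 0 0;40 0 0 0 0;40 0 0 0 0;40 0 0 0 0;40 0 0 0 0;40 0 0 0 0",
)

```text
t: 20.48
tcp_pos: [0.4351, 0.195, 0.0178]
tool_rot: [0.11, 0.994, 0.0, 0.001]
force: [-0.7, 0.7, 5.6]
finger_gap: 0.691
gripper_force: 49.0
```

>>> send_rows(
  commands="40 0 0 -0.4 0;40 0 0 -1 0;40 0 0 -1 0;40 0 0 -1 0;40 0 0 -1 0;40 0 0 -1 0;40 0 0 0 0;40 0 0 0 0",
)

```text
t: 21.15
tcp_pos: [0.4353, 0.1951, 0.1261]
tool_rot: [0.11, 0.994, 0.0, 0.001]
force: [-1.2, 0.3, -1.1]
finger_gap: 0.683
gripper_force: 48.9
```

Run:
```python
from h import *
s=snap('wrist','w6');go([.461,-.189,.12],174)
cv2.imwrite('pics/c6.png',cv2.resize(cv2.imread('pics/w6.png')[100:350,140:500],(720,500)))
```

```text
spin units -1.65 then dx dy dz units [ -3.32 -18.95   0.26] t 21.2
```

View pics/c6.png

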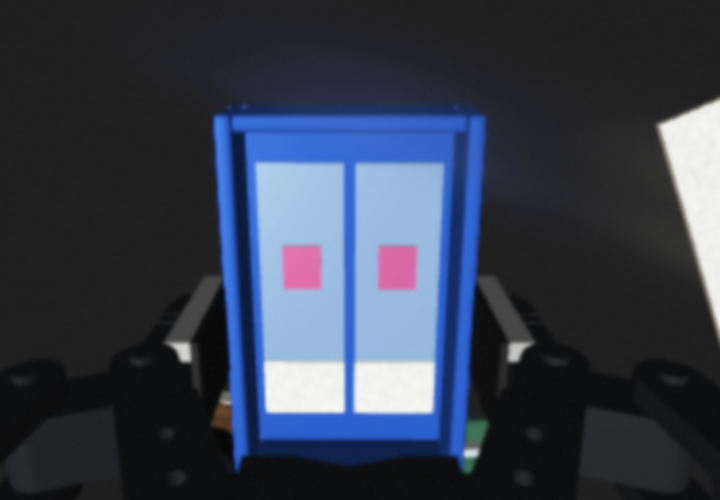

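The blue tray is held level, with its far rim at crop y=117, about +1 mm off. Carrying it over.

>>> send_rows(
  commands="40 0 0 0 -0.8;40 -0.18 -1 0 -0.85;40 -0.18 -1 0 0;40 -0.18 -1 0 0;40 -0.18 -1 0 0;40 -0.18 -1 0 0;40 -0.18 -1 0 0;40 -0.18 -1 0 0;40 -0.18 -1 0 0;40 -0.18 -1 0 0;40 -0.18 -1 0 0;40 -0.18 -1 0 0;40 -0.18 -1 0 0;40 -0.18 -1 0 0;40 -0.18 -1 0 0;40 -0.18 -1 0 0;40 -0.18 -1 0 0;40 -0.18 -1 0 0;40 -0.18 -1 0 0;40 -0.1 -0.95 0 0",
)

```text
t: 22.87
tcp_pos: [0.4597, -0.1897, 0.1235]
tool_rot: [0.052, 0.999, 0.001, -0.001]
force: [-0.1, 0.4, -1.0]
finger_gap: 0.684
gripper_force: 48.8
```

>>> send_rows(
  commands="40 0 0 0.5 0;40 0 0 0.3 0;40 0 0 0 0;40 0 0 0 0",
)

```text
t: 23.2
tcp_pos: [0.459, -0.1872, 0.1077]
tool_rot: [0.052, 0.999, 0.001, -0.002]
force: [-0.1, 0.2, -0.7]
finger_gap: 0.686
gripper_force: 48.8
```

```bash
python3 -c "
from h import *
go([.462,-.189,.067],174)"
```

```text
spin units 0.01 then dx dy dz units [-0.16 -0.07  2.03] t 23.2
```

>>> send_rows(
  commands="40 -0.15 -0.07 0.5 0;40 0 0 0.4 0;40 0 0 0.4 0;40 0 0 0.25 0;40 0 0 0.2 0;40 0 0 0.15 0;40 0 0 0.1 0;40 0 0 0 0;40 0 0 0 0;40 0 0 0 0",
)

```text
t: 24.03
tcp_pos: [0.4635, -0.1909, 0.0694]
tool_rot: [0.052, 0.999, -0.0, 0.0]
force: [-0.0, -0.6, -1.3]
finger_gap: 0.688
gripper_force: 48.9
```

>>> send_rows(
  commands="40 0.07 0.07 0 0;40 0 0 0.1 0;40 0 0 0.06 0;40 0 0 0 0;40 0 0 0 0;40 0 0 0 0",
)

```text
t: 24.53
tcp_pos: [0.4619, -0.1891, 0.0668]
tool_rot: [0.052, 0.999, -0.0, 0.0]
force: [-1.9, 0.5, 7.5]
finger_gap: 0.688
gripper_force: 49.7
```

>>> send_rows(
  commands="85 0 0 0 0;85 0 0 0 0;85 0 0 0 0;85 0 0 0 0;85 0 0 -0.5 0;85 0 0 -1 0;85 0 0 -1 0;85 0 0 -1 0;85 0 0 -1 0;85 0 0 0 0;85 0 0 0 0",
)

```text
t: 25.45
tcp_pos: [0.4627, -0.1896, 0.1573]
tool_rot: [0.052, 0.999, -0.001, 0.001]
force: [-0.0, -0.1, -0.5]
finger_gap: 0.994
gripper_force: 0.0
```

Run:
```python
from h import *
s=snap('wrist','w7'); go([.6174,.0023,.14],204.1)
im=cv2.imread('pics/w7.png')
c=np.radians(-6); p=(.461,-.189)
Q=[[p[0]+np.cos(c)*a*.05-np.sin(c)*b*.03,p[1]+np.sin(c)*a*.05+np.cos(c)*b*.03,.075] for a,b in((1,1),(1,-1),(-1,-1),(-1,1))]
cv2.polylines(im,[pix(s,Q).round().astype(int)],True,(0,255,0),1)
cv2.imwrite('pics/c7.png',cv2.resize(im[100:300,200:460],None,fx=2.5,fy=2.5))
```

```text
spin units -7.52 then dx dy dz units [-11.     5.56   0.81] t 25.5
```

View pics/c7.png

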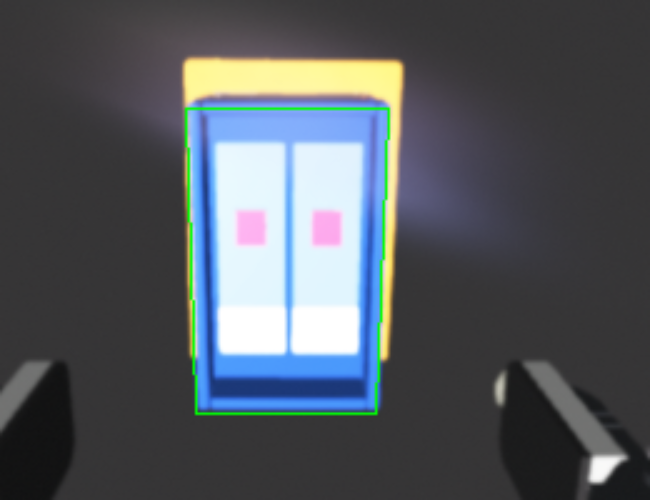

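The blue tray is home. Now the lid.

>>> send_rows(
  commands="50 0 0 0 -1;50 0 0 0 -1;50 0 0 0 -1;50 0 0 0 -1;50 0 0 0 -1;50 0 0 0 -1;50 0 0 0 -1;50 0 0 0 -0.5;50 -1 0.5 0 0;50 -1 0.5 0 0;50 -1 0.5 0 0;50 -1 0.5 0 0;50 -1 0.5 0 0;50 -1 0.5 0 0;50 -1 0.5 0 0;50 -1 0.5 0 0;50 -1 0.5 0 0;50 -1 0.5 0.4 0;50 -1 0.56 0.4 0;50 0 0 0 0",
)

```text
t: 27.17
tcp_pos: [0.6182, 0.0052, 0.1369]
tool_rot: [-0.209, 0.978, 0.001, -0.001]
force: [-0.3, -0.3, -0.6]
finger_gap: 0.586
gripper_force: 0.0
```

>>> send_rows(
  commands="50 0 0 1 0;50 0 0 1 0;50 0 0 1 0;50 0 0 0 0;50 0 0 0 0",
)

```text
t: 27.58
tcp_pos: [0.6159, 0.0017, 0.0781]
tool_rot: [-0.208, 0.978, 0.001, -0.002]
force: [0.3, 0.2, 0.1]
finger_gap: 0.587
gripper_force: 0.0
```

```bash
python3 -c "
from h import *
go([.6174,.0023,.024],204.1)"
```

```text
spin units -0.03 then dx dy dz units [-0.08 -0.01  2.7 ] t 27.58
```

>>> send_rows(
  commands="50 -0.08 0 1 0;50 0 0 0.9 0;50 0 0 0.5 0;50 0 0 0.25 0;50 0 0 0 0;50 0 0 0 0;0 0 0 0 0;0 0 0 0 0;0 0 0 0 0;0 0 0 0 0;0 0 0 0 0;0 0 0 0 0;0 0 0 0 0",
)

```text
t: 28.67
tcp_pos: [0.62, 0.0025, 0.0279]
tool_rot: [-0.208, 0.978, -0.0, 0.001]
force: [-0.4, -0.5, 5.6]
finger_gap: 0.129
gripper_force: 45.1
```

>>> send_rows(
  commands="0 0 0 -0.4 0;0 0 0 -1 0;0 0 0 -1 0;0 0 0 -1 0;0 0 0 -1 0;0 0 0 -1 0;0 0 0 -1 0;0 0 0 -0.5 0;0 0 0 0 0;0 0 0 0 0",
)

```text
t: 29.5
tcp_pos: [0.6189, 0.0026, 0.1649]
tool_rot: [-0.208, 0.978, -0.0, -0.0]
force: [0.5, -0.6, -2.2]
finger_gap: 0.125
gripper_force: 44.2
```

Run:
```python
from h import *
s=snap('wrist','w8');go([.461,-.189,.16],174)
cv2.imwrite('pics/c8.png',cv2.resize(cv2.imread('pics/w8.png')[100:350,140:500],(720,500)))
```

```text
spin units 7.5 then dx dy dz units [  6.82 -10.35   0.2 ] t 29.55
```

View pics/c8.png

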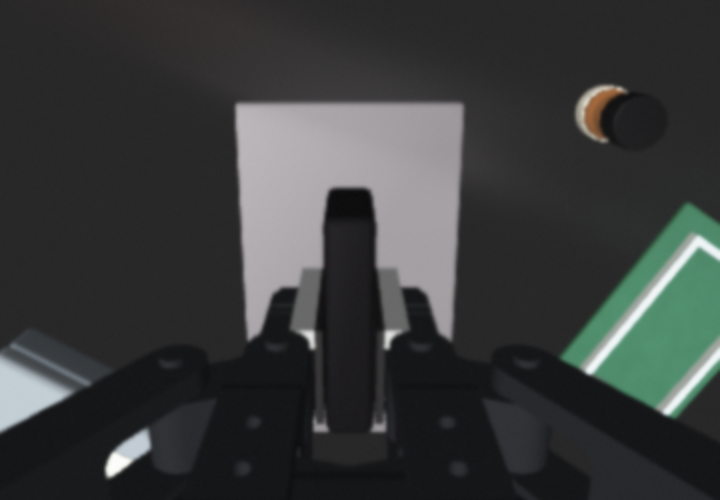

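The lid is held level by its grip, with the plate's far edge at crop (236..462, 103).

```bash
python3 -c "
from h import *
off('w8',[(258,151.5),(371,151.5)],-.017)"
```

```text
rim in tool mm [[51.2, -28.9, 17.1], [51.2, 30.6, 17.1]] centre x off 1.2
```

>>> send_rows(
  commands="0 0 0 0 1;0 0 0 0 1;0 0 0 0 1;0 0 0 0 1;0 0 0 0 1;0 0 0 0 1;0 0 0 0 1;0 0 0 0 0.5;0 0.64 -1 0 0;0 0.64 -1 0 0;0 0.64 -1 0 0;0 0.64 -1 0 0;0 0.64 -1 0 0;0 0.64 -1 0 0;0 0.64 -1 0 0;0 0.64 -1 0 0;0 0.64 -1 0 0;0 0.64 -1 0 0;0 0.34 -0.4 0 0;0 0 0 0 0",
)

```text
t: 31.22
tcp_pos: [0.4614, -0.191, 0.1637]
tool_rot: [0.054, 0.999, 0.001, -0.002]
force: [-0.2, 0.4, -1.9]
finger_gap: 0.126
gripper_force: 44.2
```

>>> send_rows(
  commands="0 0 0 0.8 0;0 0 0 0.7 0;0 0 0 0.3 0;0 0 0 0 0;0 0 0 0 0;0 0 0 0 0",
)

```text
t: 31.72
tcp_pos: [0.4641, -0.19, 0.1292]
tool_rot: [0.052, 0.999, -0.0, 0.0]
force: [0.3, 0.7, -0.8]
finger_gap: 0.13
gripper_force: 44.2
```

```bash
python3 -c "
from h import *
go([.4626,-.190,.098],174)"
```

```text
spin units 0.01 then dx dy dz units [ 0.07 -0.01  1.56] t 31.72
```

>>> send_rows(
  commands="0 0.06 0 0.4 0;0 0 0 0.3 0;0 0 0 0.3 0;0 0 0 0.2 0;0 0 0 0.15 0;0 0 0 0.1 0;0 0 0 0.1 0;0 0 0 0 0;0 0 0 0 0;0 0 0 0 0",
)

```text
t: 32.55
tcp_pos: [0.4624, -0.1902, 0.098]
tool_rot: [0.052, 0.999, -0.0, 0.0]
force: [-0.2, 0.5, -2.2]
finger_gap: 0.13
gripper_force: 44.3
```

>>> send_rows(
  commands="0 0 0 0.06 0;0 0 0 0.05 0;0 0 0 0 0;0 0 0 0 0",
)

```text
t: 32.88
tcp_pos: [0.4624, -0.1902, 0.0978]
tool_rot: [0.052, 0.999, -0.0, 0.001]
force: [-2.9, 1.8, 15.4]
finger_gap: 0.125
gripper_force: 46.7
```

Seated. Releasing, backing off and checking.

>>> send_rows(
  commands="50 0 0 -0.08 0;50 0 0 0 0;50 0 0 0 0;50 0 0 0 0;50 0 0 0 0;50 0 0 -0.5 0;50 0 0 -1 0;50 0 0 -1 0;50 0 0 -1 0;50 0 0 -1 0;50 0 0 -1 0;50 0 0 0 0;50 0 0 0 0;50 0 0 0 0",
)

```text
t: 34.05
tcp_pos: [0.4617, -0.1898, 0.207]
tool_rot: [0.052, 0.999, 0.0, -0.0]
force: [0.4, -1.0, -0.4]
finger_gap: 0.586
gripper_force: 0.0
```

Run:
```python
from h import *
s=snap('wrist','w9'); t=snap('side','s9')
def ov(f,s,z):
    im=cv2.imread('pics/'+f+'.png'); c=np.radians(-6); p=(.4615,-.189)
    Q=[[p[0]+np.cos(c)*a*.05-np.sin(c)*b*.03,p[1]+np.sin(c)*a*.05+np.cos(c)*b*.03,z] for a,b in((1,1),(1,-1),(-1,-1),(-1,1))]
    cv2.polylines(im,[pix(s,Q).round().astype(int)],True,(0,255,0),1); return im
a=ov('w9',s,.081)[100:350,140:500]; b=ov('s9',t,.081)[110:260,280:480]
cv2.imwrite('pics/c9.png',np.hstack([cv2.resize(a,(400,400)),cv2.resize(b,(400,400))]))
```

```text
(no output)
```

View pics/c9.png

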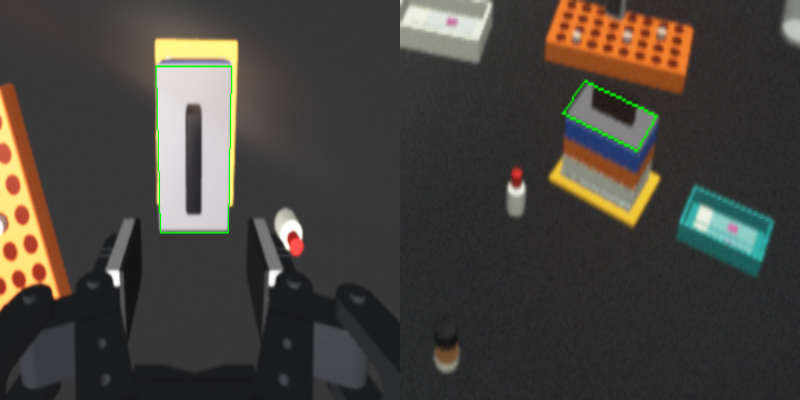

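The stack is complete and level: the lid outline matches in both views (wrist crop (193,150), side crop (610,115)). Both bottles are standing.

```bash
python3 -c "
from h import *
print(sign_off())"
```

```text
the job is handed in; nothing more can be done
None
```

The white, orange and blue trays and the grey lid are stacked in that order on the yellow carrier, each checked home by camera and contact force. Both bottles are standing, nothing was put on the green carrier, and I handed the job in at about 34 s; no verdict came back.

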